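# Load the dripping cutting boards into the dishwasher's board cage

## Robot

A 6-joint arm with a two-finger parallel gripper is mounted at the origin on a cart in front of the work surface, level with it; the furniture and walls round the work are solid. World frame = base frame: x ahead of the robot, y to its left, z up, the work surface at z = 0. Lengths are in m, angles in rad, forces in N, time in s.
With the tool pointing down it reaches from about 0.35 to 1 m from the base axis. Payload 7.1 kg.
Tool frame: the origin (TCP) lies at the very end of the fingers, on their centre line; the grasp point (between the pads) lies 19 mm behind it (manip.grip_depth is the distance from the TCP to the grasp point, in m); z points along the fingers, y is the line along which they close (so a half turn about z gives the same grasp; the last joint's range is limited). The gripper opens to 85 mm and grips with 20 to 120 N. Pads are 22 mm wide; open, the fingers measure 114 mm over their backs; the gripper's body (76 mm by 85 mm) begins 54 mm behind the grasp point. The pads swing forward as they close: fully open they stand 13 mm farther back than shut.
Start: joints at [1.291, 0.423, 1.63, -0, 1.089, -0.019], TCP at [0.161, 0.604, 0.231] pointing down, gripper open.
Joint ranges: [-3, 3], [-0.9, 2.11], [0.09, 2.58], [-1.31, 4.45], [0.11, 2.69], [-2.54, 2.54]. Speed limits (rad/s): [2.39, 2.39, 3.01, 3.14, 3.14, 3.14].

## Interface

Orientations are given as [roll, pitch, yaw] about the fixed x, y, z axes, in that order (R = Rz(yaw) Ry(pitch) Rx(roll)).
In Python, from workcell import sensors, cams, finish_job, spotter, manip gives the robot as it stands.
- The arm moves only by the tool arm_command, never from a script. Its argument "steps" is a list of rows, each an object of numbers: "wx", "wy", "wz": the turn, a rotation vector about the tool's x, y, z in rad; "tx", "ty", "tz": the shift along the tool's x, y, z in mm; "claw": the finger opening in mm, from 0 to 85.4. A call has 1 to 12 rows; each row shifts and turns the commanded pose from where the row before left it, along the tool's axes as they then stand; what a row does not reach is not made up. A row lasts 1/10 s, in which the tool goes at most 50 mm and 8.59 degrees, less where a joint would pass 70% of its speed; a pose out of reach is approached as far as the arm can. A call is refused whole if a number of a shift passes 50 or a number of a turn 0.15, either way. A call with a gripper value outside its range is refused whole. The fingers move at their own pace and stop on an object; "squeeze" is the grip in N (left out, the last holds). Time passes only in rows, so rows that do not move let the fingers close. It gives the time, the measured TCP pose, the force, the opening and the grip force at its end, in the units of the state.
- sensors.get_state(): the state, without advancing time (a new reading comes with each control period).
- cams.capture(name): name is "scene" or "top" or "wrist"; returns a dict with "pixels" (480x640x3 uint8, blue, green, red), "range_z" (480x640 float32, m along the optical axis (not along the pixel's ray), 0 where there is no reading), "camera_matrix" (3x3 intrinsics, pixels), "dist_coeffs" ([k1, k2, p1, p2, k3] as OpenCV has them; the pictures are not rectified), "R" (3x3) and "t" (3): a world point X has camera coordinates R X + t. Camera axes: x right, y down, z forward; pixel columns grow to the right and rows downward; lengths in m; the calibration is good to about 2 mm. A picture is of the moment at which its call begins.
- finish_job(): hands the job in; it is judged then, once.
Trained networks look in a picture, given as the dict that the camera call returned (one of the last four; its "shot" number tells which), for a name from the list of things; names that differ only in an ending like _2 or _b are one class to them, and where a whole thing is asked for, a point or a joint stands for the part that bears it (a point fixed in the world has none). Each returns a list of dicts, best first, with "score" (0 to 1); they miss things now and then, are a little off and sometimes report something else, mostly with a low value. They report only what shows in the picture. A call takes as long as a camera call.
- spotter.boxes_of(picture, name): "xyz" ([x, y, z] in m, in the coordinates of the camera as it stood for that picture, good to about 4 mm: the middle of the surface that is visible of it).
The state is a dict: "time_s": time; "joint_positions": joint angles; "dq": joint speeds; "joint_efforts": joint torques, N m; "ee_pos": TCP position; "eef_rot": TCP orientation; "wrist_force": force on the tool from outside, world axes, zero at the start; "ft_torque": the same for the moment, N m; "width": opening from 0.0 (shut) to 1.0 (fully open); "grip_force": force on a finger pad.
Only numpy, scipy, OpenCV 4.12 (cv2) and the standard library are available. Lean on these libraries where they do the work, as an engineer would, in place of code of your own. Each camera call takes 0.05 s, during which the arm holds its last target. There are 200 camera calls.

## Task

Two white cutting boards hang by their hand slots on the prongs of the drip stand. Take both down, lower each (do not drop it) into one of the two free slots of the wire board cage so that it stands on the cage floor, leaving the board that is already in the middle slot there, and then swing the cage lid down and press its free edge until it snaps in under the catch. Do not tip over or shove the tumblers and the bottle standing about.

Things in the scene. Friction and masses are not known exactly. Their poses are not given: they have to be found in the camera images.
- stand: fixed steel drip stand: foot 116 mm across, 12 mm post, and two level 6 mm wire prongs parallel to its y axis at x = +-31 mm, axis 155 mm up, from y = -62 to +62; both ends turn straight up 10 mm. An 8 mm cross bar joins them at the post (y = 0). One board hangs at y = +38..50, one at y = -50..-38, faces square to the prongs. Origin: under the foot's centre; z up
- prongs_plus (a point): between the upturned ends on the stand's +y side, at their foot (y = 62, z = 155 mm in the stand; tips top out at z = 168). To take a board off: lift it 10 to 20 mm (15 is best; more and the lower edge of its slot meets the prongs from below), move it straight outwards until its middle is past 75 mm from the post, then up
- prongs_minus (a point): the same on the stand's -y side (y = -62, z = 155 mm in the stand)
- board_large: large white plastic cutting board, 150 wide, 125 high, 10 mm thick, 0.17 kg; a hand slot 84 mm long and 26 mm high runs through it near the top edge (12 mm of board above the slot). It hangs on one side of the stand. Origin: middle of the bottom edge; x along the width, y through the thickness, z up to the top edge; both faces are alike.
- board_small: small white plastic cutting board, 118 wide, 105 high, 10 mm thick, 0.11 kg; a hand slot 84 mm long and 26 mm high runs through it near the top edge (12 mm of board above the slot). It hangs on the other side of the stand. Origin: middle of the bottom edge; x along the width, y through the thickness, z up to the top edge; both faces are alike.
- board_loaded: medium white plastic cutting board, 130 wide, 115 high, 10 mm thick, already standing in the cage's middle slot, where it stays; a hand slot 84 mm long and 26 mm high runs through it near the top edge (12 mm of board above the slot). Origin: middle of the bottom edge; x along the width, y through the thickness, z up to the top edge; both faces are alike.
- cage: fixed steel wire board cage, 176 mm along x, 180 mm along y, open on top while its lid is up; three slots at x = -45, 0, +45 mm. A board stands in a slot in the cage's y-z plane (width along y). Corner posts and the rails along the two y sides (y = +-90) reach z = 140 to 153; the x sides are open above z = 65. Lid hinged on the +y side. Origin: centre of the underside; z up
- catch (a point): spring catch in the middle of the cage's -y side (y = -90, z = 150 mm in the cage): grey block 34 mm wide along x with a black nose, top at z = 164
- slot_near (a point): centre of the free slot at the cage's x = -45, on the floor wires (z = 12 mm in the cage); axes as the cage. Each slot lies between pairs of wire tines at y = +-45: 16 mm clear up to z = 62, flaring to 28 mm at the tips at z = 78
- slot_far (a point): centre of the free slot at the cage's x = +45, on the floor wires; axes as the cage
- cage_lid (a joint): angle of the cage's wire lid in rad: 0 shut (level, under the catch), 1.57 upright, starts open at 1.6 to 1.85; it stays where it is left; the catch gives way at about 4 to 8 N on the free edge and the lid then rests below 0.02
- cage_lid_hinge (a point): middle of the lid's hinge, on the cage's +y side (y = +90, z = 150 in the cage); axis along the cage's x. The lid is 166 mm along x, 176 mm from hinge to free edge; a steel strip 26 mm wide along the free edge is there to push on. Axes turn with the lid; at angle 0 they are the cage's and the lid runs along -y
- lid_edge (a point): middle of the lid's free edge (6 mm bar)
- tumbler_front: upturned glass tumbler, 71 mm across, 88 high, at the front of the door; origin: centre of its underside
- tumbler_back: upturned glass tumbler, 72 mm across, 98 high, behind the stand; origin: centre of its underside
- bottle: white rinse bottle, 66 mm across, 193 high, at the back between stand and cage; origin: centre of its underside

How it is judged:
At the end, for the whole second after the job is handed in: Large and small board stand at rest in the two outer cage slots, one in each (within 12 mm of the slot's middle, bottom within 8 mm of the floor wires, upright within 11 degrees), the third board still so in the middle slot, and the lid is shut under its catch (below 0.025 rad) (((x of board_large in the frame of cage between -0.057 and -0.033 m and y of board_large in the frame of cage between -0.03 and 0.03 m and z of board_large in the frame of cage between 0.005 and 0.02 m and angle between each of board_large, board_small's own z axis and vertical below 0.2 rad and linear speed of each of board_large, board_small below 0.03 m/s and x of board_small in the frame of cage between 0.033 and 0.057 m and y of board_small in the frame of cage between -0.03 and 0.03 m and z of board_small in the frame of cage between 0.005 and 0.02 m) or (x of board_large in the frame of cage between 0.033 and 0.057 m and y of board_large in the frame of cage between -0.03 and 0.03 m and z of board_large in the frame of cage between 0.005 and 0.02 m and angle between each of board_large, board_small's own z axis and vertical below 0.2 rad and linear speed of each of board_large, board_small below 0.03 m/s and x of board_small in the frame of cage between -0.057 and -0.033 m and y of board_small in the frame of cage between -0.03 and 0.03 m and z of board_small in the frame of cage between 0.005 and 0.02 m)) and x of board_loaded in the frame of cage between -0.012 and 0.012 m and y of board_loaded in the frame of cage between -0.03 and 0.03 m and z of board_loaded in the frame of cage between 0.005 and 0.02 m and angle between board_loaded's own z axis and vertical below 0.2 rad and linear speed of board_loaded below 0.03 m/s and value of joint cage_lid below 0.025 rad); the robot touches nothing.
It fails at once if a tumbler or the bottle is tipped over or shoved more than 4 cm (angle between any of tumbler_front, tumbler_back, bottle's own z axis and vertical above 0.5 rad or distance of any of tumbler_front, tumbler_back, bottle from where it was at the start of the episode above 0.04 m).
It fails at once if a board is dropped from a height or thrown (faster than 1.0 m/s) (linear speed of any of board_large, board_small, board_loaded above 1 m/s).
It fails at once if the loaded board is taken out of the cage (lifted more than 4 cm) (z of board_loaded in the frame of cage above 0.052 m).
It also fails if it takes over 72 s, if anything falls off the work surface, if the arm or the gripper's body presses on something with over 40 N, if the wrist force passes 120 N, or if a joint passes its speed limit or range.

## Working session

There is one attempt and no reset: what is moved stays moved. The work goes in short steps, Python scripts to look and compute and a tool call to move; the robot and the scene stay as the last step left them, time stands still between calls to the robot, and variables do not carry over. Pictures are saved under pics/ and viewed, at most 10 in all, crops included, and the job is handed in when it is done.

Besides the shell and the picture viewer there is one more tool, called after "Emit:" as name(argument=value, ...) on one line, values as JSON. arm_command: Moves the arm, as the interface text tells. Its arguments: {"type":"object","properties":{"steps":{"type":"array","items":{"type":"object","properties":{"wx":{"type":"number"},"wy":{"type":"number"},"wz":{"type":"number"},"tx":{"type":"number"},"ty":{"type":"number"},"tz":{"type":"number"},"claw":{"type":"number"}}}},"squeeze":{"type":"number"}},"required":["steps"]}

```bash
mkdir -p pics; cat > h.py <<'E'
import numpy as np, cv2
from workcell import sensors, cams, finish_job, spotter, manip
def world(p,xyz): return p["R"].T@(np.asarray(xyz)-p["t"])
def cloud(p):
    z=p["range_z"]; v,u=np.nonzero(z>0)
    n=cv2.undistortPoints(np.stack([u,v],1).astype(np.float32)[:,None],p["camera_matrix"],np.array(p["dist_coeffs"]))[:,0]
    d=z[v,u]; c=np.stack([n[:,0]*d,n[:,1]*d,d],1)
    return (c-p["t"])@p["R"],u,v
E
cat > a.py <<'E'
from h import *
print(sensors.get_state())
for c in ["scene","top"]:
    p=cams.capture(c); cv2.imwrite(f"pics/{c}0.png",p["pixels"]); print(c,"campos",(-p["R"].T@p["t"]).round(3))
    X,u,v=cloud(p); np.savez(f"{c}0.npz",X=X,u=u,v=v)
    for n in ["stand","prongs_plus","prongs_minus","board_large","board_small","board_loaded","cage","catch","slot_near","slot_far","cage_lid_hinge","lid_edge","tumbler_front","tumbler_back","bottle"]:
        try: print(n,[(world(p,b["xyz"]).round(3).tolist(),round(b["score"],2)) for b in spotter.boxes_of(p,n)[:3]])
        except Exception as e: print(n,e)
E
python3 a.py
```

```text
{'time_s': 0.0, 'joint_positions': array([ 1.29098209e+00,  4.23840690e-01,  1.63066126e+00,  3.50314124e-05,
        1.08861530e+00, -1.89673240e-02]), 'dq': array([ 0.00181848, -0.00053893, -0.00016319, -0.0003754 ,  0.00026206,
        0.00069038]), 'joint_efforts': array([ 1.35192546e-03, -5.57364106e+01, -2.81749463e+01, -4.72360966e-05,
        7.40220014e-03,  7.55495762e-06]), 'ee_pos': array([0.1609858 , 0.60335879, 0.23055708]), 'eef_rot': array([-3.14006892e+00, -5.99227834e-05,  2.88072943e+00]), 'wrist_force': array([-0.40249399,  0.26040554, -0.37561145]), 'ft_torque': array([ 0.02026037, -0.00341039,  0.0324509 ]), 'grip_force': 0.0, 'width': 0.9958523508262441}
scene campos [ 0.146 -0.418  0.919]
stand [([0.498, -0.136, 0.016], 0.66)]
prongs_plus [([0.503, -0.143, 0.017], 0.63), ([0.518, 0.258, 0.296], 0.19)]
prongs_minus [([0.501, -0.14, 0.014], 0.71), ([0.508, 0.217, 0.129], 0.58)]
board_large [([0.487, -0.181, 0.126], 0.57), ([0.507, 0.219, 0.127], 0.46), ([0.498, -0.135, 0.014], 0.37)]
board_small [([0.515, -0.093, 0.131], 0.97)]
board_loaded [([0.513, 0.125, 0.08
[... 575 characters left out ...]

board_large [([0.484, -0.178, 0.145], 0.58)]
board_small [([0.512, -0.093, 0.169], 0.56)]
board_loaded [([0.508, 0.129, 0.123], 0.86)]
cage [([0.518, 0.218, 0.105], 0.72)]
catch [([0.515, 0.219, 0.104], 0.78)]
slot_near [([0.513, 0.219, 0.107], 0.65)]
slot_far [([0.52, 0.216, 0.106], 0.58), ([0.502, -0.135, 0.01], 0.45)]
cage_lid_hinge [([0.517, 0.259, 0.301], 0.64), ([0.503, -0.14, 0.012], 0.44)]
lid_edge [([0.517, 0.262, 0.298], 0.57), ([0.498, -0.138, 0.011], 0.56), ([0.684, -0.119, 0.101], 0.22)]
tumbler_front [([0.507, 0.128, 0.125], 0.59), ([0.387, -0.027, 0.087], 0.57)]
tumbler_back [([0.684, -0.118, 0.098], 0.72)]
bottle [([0.672, 0.013, 0.16], 0.67), ([0.485, -0.174, 0.144], 0.16)]
```

View pics/scene0.png

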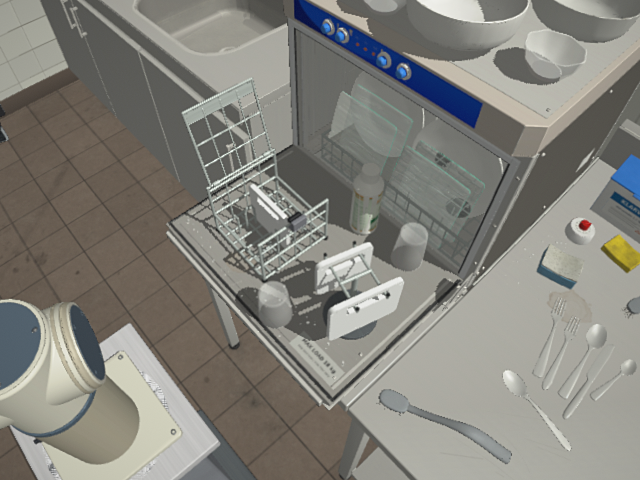

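View pics/top0.png

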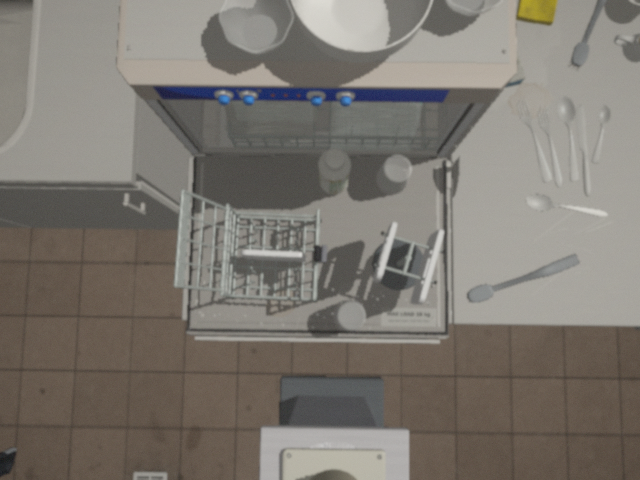

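The overhead view shows the cage at (275,255) with its lid open to the left, and the middle board at (270,254). The stand is at (408,260), with the small board at (387,250) and the large one at (432,265). The tumblers are at (350,317) and (396,173) and the bottle is at (334,170). Next I fit these from depth.

```bash
cat > b.py <<'E'
from h import *
def fit(P):
    m=P[:,:2].mean(0); _,_,V=np.linalg.svd(P[:,:2]-m,full_matrices=False); d=V[0]*np.sign(V[0][0])
    s=(P[:,:2]-m)@d; lo,hi=np.percentile(s,[0.5,99.5]); t=(P[:,:2]-m)@np.array([-d[1],d[0]])
    return (m+d*(lo+hi)/2).round(4),"len",round(hi-lo,4),"thick",np.percentile(t,[2,98]).round(4),"ang",round(np.degrees(np.arctan2(d[1],d[0])),2),"zmax",P[:,2].max().round(4),len(P)
for c in ["top","scene"]:
    f=np.load(c+"0.npz"); X=f["X"]; print(c)
    def box(x0,x1,y0,y1,z0,z1): return X[(X[:,0]>x0)&(X[:,0]<x1)&(X[:,1]>y0)&(X[:,1]<y1)&(X[:,2]>z0)&(X[:,2]<z1)]
    B=box(.38,.62,-.30,-.03,.13,.25); print("hist z",np.histogram(B[:,2],bins=np.arange(.13,.21,.005)))
    Bt=box(.38,.62,-.30,-.03,.157,.2)
    # split along the direction found by separation of y
    q=Bt[:,1]-(-.135)-( -.0)*0
    th=np.radians(-17)
    from scipy.cluster.vq import kmeans2
    for ang in [0]:
        import itertools
        l=(Bt[:,1]>-.135+ (Bt[:,0]-.498)*-0.2)
        for nm,P in (("small",Bt[l]),("large",Bt[~l])): print(nm,fit(P))
    C=box(.4,.64,.08,.36,.13,.168); print("cage rails z hist",np.histogram(C[:,2],bins=np.arange(.13,.171,.004))[0])
    for nm,s in (("-y rail",box(.4,.64,.08,.14,.135,.156)),):
        if len(s)>5: print(nm,fit(s))
    print("cage bbox", np.percentile(C[:,0],[1,99]),np.percentile(C[:,1],[1,99]))
    M=box(.42,.6,.13,.3,.105,.135); print("loaded",fit(M))
    L=box(.4,.64,.2,.36,.25,.4); print("lid",fit(L), L[:,2].max())
    T=L[L[:,2]>L[:,2].max()-.015]; print("lid edge",fit(T))
    for nm,(x,y) in dict(tf=(.385,-.04),tb=(.68,-.125),bo=(.675,.0)).items():
        P=box(x-.06,x+.06,y-.06,y+.06,.06,.25); print(nm,np.percentile(P,[2,50,98],axis=0).round(3).tolist())
E
python3 b.py
python3 - <<'E'
import cv2
a=cv2.imread('pics/top0.png')[170:320,160:460]; cv2.imwrite('pics/topc.png',cv2.resize(a,(800,400),interpolation=cv2.INTER_CUBIC))
E
```

```text
top
hist z (array([101,  35,  20,  21,  43, 346, 154, 356, 415,   4,   0,   0,   0,
         0,   0]), array([0.13 , 0.135, 0.14 , 0.145, 0.15 , 0.155, 0.16 , 0.165, 0.17 ,
       0.175, 0.18 , 0.185, 0.19 , 0.195, 0.2  , 0.205]))
small (array([ 0.5142, -0.1004]), 'len', np.float64(0.1155), 'thick', array([-0.037 ,  0.0237]), 'ang', np.float64(-14.02), 'zmax', np.float64(0.1761), 495)
large (array([ 0.4883, -0.1731]), 'len', np.float64(0.1457), 'thick', array([-0.0234,  0.0387]), 'ang', np.float64(-13.92), 'zmax', np.float64(0.1755), 680)
cage rails z hist [ 42  16  57  30  29 151 108  19  10   5]
cage bbox [0.42651945 0.60331855] [0.09521624 0.2275774 ]
loaded (array([0.5064, 0.1905]), 'len', np.float64(0.1708), 'thick', array([-0.0567,  0.0436]), 'ang', np.float64(-10.16), 'zmax', np.float64(0.1337), 329)
lid (array([0.5166, 0.2621]), 'len', np.float64(0.1642), 'thick', array([-0.015 ,  0.0078]), 'ang', np.float64(-1.85), 'zmax', np.float64(0.328), 1253) 0.3279714946837888
lid edge (array([0.517 , 0.2666]), 'len', np.float64(0.1632), 'thick', array([-0.0031,  0.0038]), 'ang', np.fl
[... 940 characters left out ...]
 (array([0.5001, 0.1955]), 'len', np.float64(0.1586), 'thick', array([-0.0524,  0.0567]), 'ang', np.float64(-23.8), 'zmax', np.float64(0.1338), 355)
lid (array([0.5186, 0.2614]), 'len', np.float64(0.1651), 'thick', array([-0.015 ,  0.0066]), 'ang', np.float64(-1.79), 'zmax', np.float64(0.3262), 1418) 0.3261848240280192
lid edge (array([0.5184, 0.2654]), 'len', np.float64(0.164), 'thick', array([-0.0034,  0.0033]), 'ang', np.float64(-1.89), 'zmax', np.float64(0.3262), 508)
tf [[0.362, -0.062, 0.062], [0.388, -0.038, 0.088], [0.416, -0.006, 0.091]]
tb [[0.666, -0.156, 0.061], [0.687, -0.13, 0.096], [0.723, -0.1, 0.101]]
bo [[0.659, -0.025, 0.063], [0.675, -0.006, 0.147], [0.708, 0.028, 0.195]]
```

View pics/topc.png

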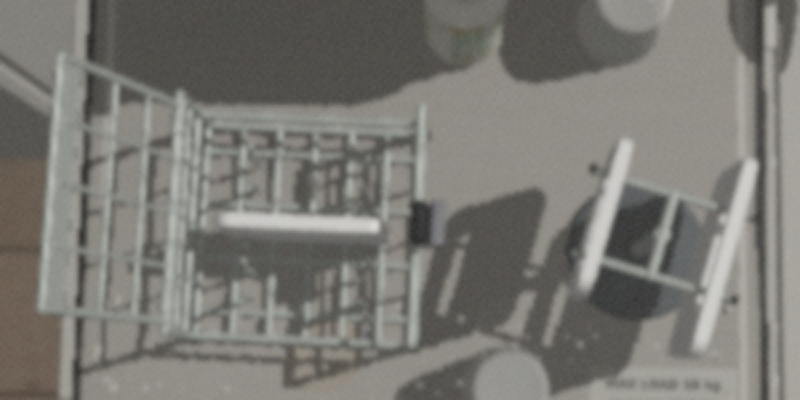

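The crop shows the -y rail with the catch at about (425,222), and both boards square to the prongs at roughly -15°. I'll tighten the fits now.

```bash
cat > c.py <<'E'
from b import fit
from h import *
from scipy.optimize import minimize
for c in ["top","scene"]:
    f=np.load(c+"0.npz"); X=f["X"]; print("==",c)
    def box(x0,x1,y0,y1,z0,z1): return X[(X[:,0]>x0)&(X[:,0]<x1)&(X[:,1]>y0)&(X[:,1]<y1)&(X[:,2]>z0)&(X[:,2]<z1)]
    Bt=box(.38,.62,-.30,-.03,.160,.2)
    u=np.array([np.cos(np.radians(-15)),np.sin(np.radians(-15))]); n=np.array([-u[1],u[0]])
    t=(Bt[:,:2]-[.5,-.138])@n
    for nm,s in (("small",(t>.03)&(t<.06)),("large",(t<-.03)&(t>-.06))): print(nm,fit(Bt[s]), "z",np.percentile(Bt[s][:,2],90))
    print("t hist",np.histogram(t,bins=np.arange(-.06,.0601,.005))[0])
    P=box(.41,.63,.08,.4,.135,.157); cc=np.radians(-2)
    a=np.array([np.cos(cc),np.sin(cc)]);b=np.array([-a[1],a[0]])
    q=P[:,:2]-[.515,.185]; 
    print("cage x'",[(round(e,3),k) for e,k in zip(np.arange(-.12,.12,.006),np.histogram(q@a,bins=np.arange(-.12,.1201,.006))[0])])
    print("cage y'",[(round(e,3),k) for e,k in zip(np.arange(-.12,.12,.006),np.histogram(q@b,bins=np.arange(-.12,.1201,.006))[0])])
    M=box(.48,.56,.1,.3,.118,.14); print("loaded",fit(M))
E
python3 c.py | sed -n '/==/,$p' | grep -v '^hist'
```

```text
== top
small (array([ 0.5157, -0.0948]), 'len', np.float64(0.1152), 'thick', array([-0.0054,  0.0067]), 'ang', np.float64(-16.05), 'zmax', np.float64(0.1761), 341) z 0.17283113648389734
large (array([ 0.4868, -0.1806]), 'len', np.float64(0.1461), 'thick', array([-0.0128,  0.0052]), 'ang', np.float64(-16.14), 'zmax', np.float64(0.1755), 481) z 0.17281636673257697
t hist [ 12  20 177 214  53   5   2   3   2   2   1  11  35   3   5   2   2   4
   1   7 137 162  29   5]
cage x' [(np.float64(-0.12), np.int64(0)), (np.float64(-0.114), np.int64(0)), (np.float64(-0.108), np.int64(0)), (np.float64(-0.102), np.int64(0)), (np.float64(-0.096), np.int64(3)), (np.float64(-0.09), np.int64(16)), (np.float64(-0.084), np.int64(10)), (np.float64(-0.078), np.int64(15)), (np.float64(-0.072), np.int64(13)), (np.float64(-0.066), np.int64(12)), (np.float64(-0.06), np.int64(11)), (np.float64(-0.054), np.int64(14)), (np.float64(-0.048), np.int64(13)), (np.float64(-0.042), np.int64(10)), (np.float64(-0.036), np.int64(12)), (np.float64(-0.03), np.int64(12)), (np.float64(-0.024), np.int64(13)), (np.float64(-0.01
[... 5034 characters left out ...]
, (np.float64(0.024), np.int64(0)), (np.float64(0.03), np.int64(311)), (np.float64(0.036), np.int64(179)), (np.float64(0.042), np.int64(1)), (np.float64(0.048), np.int64(0)), (np.float64(0.054), np.int64(0)), (np.float64(0.06), np.int64(0)), (np.float64(0.066), np.int64(0)), (np.float64(0.072), np.int64(0)), (np.float64(0.078), np.int64(0)), (np.float64(0.084), np.int64(0)), (np.float64(0.09), np.int64(0)), (np.float64(0.096), np.int64(0)), (np.float64(0.102), np.int64(0)), (np.float64(0.108), np.int64(0)), (np.float64(0.114), np.int64(0))]
loaded (array([0.515 , 0.1637]), 'len', np.float64(0.1228), 'thick', array([-0.0261,  0.0252]), 'ang', np.float64(85.4), 'zmax', np.float64(0.1399), 252)
```

```bash
cat > d.py <<'E'
from b import fit
from h import *
print("==")
for c in ["top","scene"]:
    f=np.load(c+"0.npz"); X=f["X"]; print("==",c)
    def box(x0,x1,y0,y1,z0,z1): return X[(X[:,0]>x0)&(X[:,0]<x1)&(X[:,1]>y0)&(X[:,1]<y1)&(X[:,2]>z0)&(X[:,2]<z1)]
    print("+y",fit(box(.40,.63,.2,.24,.138,.157))); print("-y",fit(box(.40,.63,.02,.06,.125,.145)),fit(box(.40,.63,.02,.06,.146,.157)))
    print("catch",fit(box(.45,.57,.01,.06,.157,.175)))
    print("loaded",fit(box(.48,.54,.06,.2,.118,.135)))
    print("near side rail",fit(box(.40,.45,.05,.21,.055,.08)),"far",fit(box(.58,.62,.05,.21,.055,.08)))
E
python3 d.py | sed -n '/^==$/,$p'
```

```text
==
== top
+y (array([0.5149, 0.2216]), 'len', np.float64(0.1802), 'thick', array([-0.0034,  0.0042]), 'ang', np.float64(-1.9), 'zmax', np.float64(0.157), 359)
-y (array([0.5096, 0.0421]), 'len', np.float64(0.1804), 'thick', array([-0.0095,  0.0037]), 'ang', np.float64(-1.67), 'zmax', np.float64(0.1449), 249) (array([0.4788, 0.0371]), 'len', np.float64(0.0945), 'thick', array([-0.0134,  0.0094]), 'ang', np.float64(-0.99), 'zmax', np.float64(0.1569), 9)
catch (array([0.5091, 0.0332]), 'len', np.float64(0.0334), 'thick', array([-0.0112,  0.0122]), 'ang', np.float64(0.86), 'zmax', np.float64(0.1699), 207)
loaded (array([0.5113, 0.1299]), 'len', np.float64(0.1268), 'thick', array([-0.0051,  0.0049]), 'ang', np.float64(88.07), 'zmax', np.float64(0.1328), 338)
near side rail (array([0.4245, 0.1308]), 'len', np.float64(0.1572), 'thick', array([-0.0028,  0.003 ]), 'ang', np.float64(88.21), 'zmax', np.float64(0.0789), 221) far (array([0.6002, 0.13  ]), 'len', np.float64(0.1582), 'thick', array([-0.0031,  0.0028]), 'ang', np.float64(88.12), 'zmax', np.float64(0.0726), 213)
== scene
+y (array([0
[... 359 characters left out ...]
-0.0032,  0.0118]), 'ang', np.float64(-11.6), 'zmax', np.float64(0.1567), 47)
catch (array([0.5103, 0.0306]), 'len', np.float64(0.0332), 'thick', array([-0.0104,  0.013 ]), 'ang', np.float64(-3.52), 'zmax', np.float64(0.168), 179)
loaded (array([0.5125, 0.1283]), 'len', np.float64(0.1241), 'thick', array([-0.0063,  0.0046]), 'ang', np.float64(87.12), 'zmax', np.float64(0.1306), 297)
near side rail (array([0.4265, 0.1298]), 'len', np.float64(0.1569), 'thick', array([-0.0034,  0.0026]), 'ang', np.float64(88.28), 'zmax', np.float64(0.0694), 177) far (array([0.601 , 0.1289]), 'len', np.float64(0.1558), 'thick', array([-0.0043,  0.003 ]), 'ang', np.float64(87.87), 'zmax', np.float64(0.0692), 144)
```

```bash
cat > p.py <<'E'
import sys
from h import *
from scipy.spatial.transform import Rotation as Ro
s=sensors.get_state(); R=Ro.from_euler("xyz",s["eef_rot"]); p=s["ee_pos"]
print("t",round(s["time_s"],2),"pos",p.round(4),"rpy deg",np.degrees(s["eef_rot"]).round(2),"F",s["wrist_force"].round(1),"w",round(s["width"]*85.4,1),"g",round(s["grip_force"],1),"q",s["joint_positions"].round(2))
# args: x y z yawdeg per waypoint -> tool-frame shift (mm) with the orientation before, then the turn
for a in sys.argv[1:]:
    x=[float(v) for v in a.split(",")]; T=Ro.from_euler("xyz",[np.pi,0,np.radians(x[3])])
    d=R.inv().apply(np.array(x[:3])-p)*1000; w=(R.inv()*T).as_rotvec()
    print(a,"shift",d.round(1),"norm",np.linalg.norm(d).round(0),"turn",w.round(4)); p=np.array(x[:3]); R=T
E
python3 p.py 0.161,0.603,0.36,163.8 0.516,-0.096,0.36,163.8 0.516,-0.096,0.200,163.8 0.516,-0.096,0.144,163.8
```

```text
t 1.6 pos [0.1611 0.6039 0.2313] rpy deg [-180.      0.    165.06] F [ 0.   0.6 -0.4] w 85.3 g 0.0 q [ 1.29  0.42  1.63 -0.    1.09 -0.02]
0.161,0.603,0.36,163.8 shift [-1.000e-01 -9.000e-01 -1.287e+02] norm 129.0 turn [-0.      0.      0.0219]
0.516,-0.096,0.36,163.8 shift [-535.9 -572.2   -0. ] norm 784.0 turn [0. 0. 0.]
0.516,-0.096,0.200,163.8 shift [ -0.  -0. 160.] norm 160.0 turn [0. 0. 0.]
0.516,-0.096,0.144,163.8 shift [-0. -0. 56.] norm 56.0 turn [0. 0. 0.]
```

Emit:
arm_command(steps=[{"tz":-32,"wz":0.022,"claw":32},{"tz":-32},{"tz":-32},{"tz":-32},{"tx":-27,"ty":-29},{"tx":-27,"ty":-29},{"tx":-27,"ty":-29},{"tx":-27,"ty":-29},{"tx":-27,"ty":-29},{"tx":-27,"ty":-29},{"tx":-27,"ty":-29},{"tx":-27,"ty":-29}])

```text
schema error: expected keys wx, wy, wz, tx, ty, tz, claw
```

Emit:
arm_command(steps=[{"tx":-29,"ty":-31},{"tx":-29,"ty":-31},{"tx":-29,"ty":-31},{"tx":-29,"ty":-31},{"tx":-29,"ty":-31},{"tx":-29,"ty":-31},{"tx":-29,"ty":-31},{"tx":-29,"ty":-31},{"tx":-29,"ty":-31},{"tx":-29,"ty":-31},{"tx":-29,"ty":-31},{}])

```text
schema error: expected keys wx, wy, wz, tx, ty, tz, claw
```

```bash
python3 p.py 0.516,-0.096,0.36,163.8 0.516,-0.096,0.200,163.8
```

```text
t 1.6 pos [0.1611 0.6039 0.2313] rpy deg [-180.      0.    165.06] F [ 0.   0.6 -0.4] w 85.3 g 0.0 q [ 1.29  0.42  1.63 -0.    1.09 -0.02]
0.516,-0.096,0.36,163.8 shift [-523.3 -584.7 -128.7] norm 795.0 turn [-0.      0.      0.0219]
0.516,-0.096,0.200,163.8 shift [ -0.  -0. 160.] norm 160.0 turn [0. 0. 0.]
```

All keys are required.

Emit:
arm_command(steps=[{"tx":0,"ty":0,"tz":-32,"wx":0,"wy":0,"wz":0.022,"claw":32},{"tx":0,"ty":0,"tz":-32,"wx":0,"wy":0,"wz":0,"claw":32},{"tx":0,"ty":0,"tz":-32,"wx":0,"wy":0,"wz":0,"claw":32},{"tx":0,"ty":0,"tz":-32,"wx":0,"wy":0,"wz":0,"claw":32},{"tx":-27,"ty":-29,"tz":0,"wx":0,"wy":0,"wz":0,"claw":32},{"tx":-27,"ty":-29,"tz":0,"wx":0,"wy":0,"wz":0,"claw":32},{"tx":-27,"ty":-29,"tz":0,"wx":0,"wy":0,"wz":0,"claw":32},{"tx":-27,"ty":-29,"tz":0,"wx":0,"wy":0,"wz":0,"claw":32},{"tx":-27,"ty":-29,"tz":0,"wx":0,"wy":0,"wz":0,"claw":32},{"tx":-27,"ty":-29,"tz":0,"wx":0,"wy":0,"wz":0,"claw":32},{"tx":-27,"ty":-29,"tz":0,"wx":0,"wy":0,"wz":0,"claw":32},{"tx":-27,"ty":-29,"tz":0,"wx":0,"wy":0,"wz":0,"claw":32}])

```text
time_s: 2.8
ee_pos: [0.3042, 0.3193, 0.3595]
eef_rot: [3.141, 0.0, 2.859]
wrist_force: [0.3, 0.2, 0.1]
width: 0.373
grip_force: 0.0
```

```bash
python3 p.py 0.516,-0.096,0.36,163.8 0.516,-0.096,0.200,163.8
```

```text
t 2.8 pos [0.3042 0.3193 0.3595] rpy deg [1.7997e+02 2.0000e-02 1.6382e+02] F [0.3 0.2 0.1] w 31.8 g 0.0 q [ 0.78 -0.    1.87 -0.    1.28 -0.51]
0.516,-0.096,0.36,163.8 shift [-319.2 -339.9   -0.5] norm 466.0 turn [0.0006 0.0004 0.0003]
0.516,-0.096,0.200,163.8 shift [ -0.  -0. 160.] norm 160.0 turn [0. 0. 0.]
```

Emit:
arm_command(steps=[{"tx":-29,"ty":-31,"tz":0,"wx":0,"wy":0,"wz":0,"claw":32},{"tx":-29,"ty":-31,"tz":0,"wx":0,"wy":0,"wz":0,"claw":32},{"tx":-29,"ty":-31,"tz":0,"wx":0,"wy":0,"wz":0,"claw":32},{"tx":-29,"ty":-31,"tz":0,"wx":0,"wy":0,"wz":0,"claw":32},{"tx":-29,"ty":-31,"tz":0,"wx":0,"wy":0,"wz":0,"claw":32},{"tx":-29,"ty":-31,"tz":0,"wx":0,"wy":0,"wz":0,"claw":32},{"tx":-29,"ty":-31,"tz":0,"wx":0,"wy":0,"wz":0,"claw":32},{"tx":-29,"ty":-31,"tz":0,"wx":0,"wy":0,"wz":0,"claw":32},{"tx":-29,"ty":-31,"tz":0,"wx":0,"wy":0,"wz":0,"claw":32},{"tx":-29,"ty":-31,"tz":0,"wx":0,"wy":0,"wz":0,"claw":32},{"tx":-29,"ty":-30,"tz":0,"wx":0,"wy":0,"wz":0,"claw":32},{"tx":0,"ty":0,"tz":40,"wx":0,"wy":0,"wz":0,"claw":32}])

```text
time_s: 4.0
ee_pos: [0.5205, -0.0993, 0.3235]
eef_rot: [-3.142, 0.012, 2.855]
wrist_force: [0.8, 0.2, -1.1]
width: 0.37
grip_force: 0.0
```

```bash
python3 p.py 0.516,-0.096,0.20,163.8 0.516,-0.096,0.144,163.8; python3 - <<'E'
from h import *
p=cams.capture("wrist"); cv2.imwrite("pics/w1.png",p["pixels"])
X,u,v=cloud(p); 
from b import fit
print("==")
t=(X[:,:2]-[.502,-.138])@np.array([.279,.96])
for nm,s in (("small",(t>.025)&(t<.065)),("large",(t<-.025)&(t>-.065))):
    P=X[s&(X[:,2]>.16)&(X[:,2]<.19)&(X[:,0]>.4)&(X[:,0]<.62)]
    if len(P)>20: print(nm,fit(P),np.percentile(P[:,2],90))
E
```

```text
t 4.0 pos [ 0.5205 -0.0993  0.3235] rpy deg [-179.99    0.69  163.58] F [ 0.8  0.2 -1.1] w 31.6 g 0.0 q [-0.21  0.18  1.75 -0.    1.2  -1.49]
0.516,-0.096,0.20,163.8 shift [  6.7   1.9 123.5] norm 124.0 turn [-0.0001  0.012  -0.0038]
0.516,-0.096,0.144,163.8 shift [-0. -0. 56.] norm 56.0 turn [0. 0. 0.]
top
hist z (array([101,  35,  20,  21,  43, 346, 154, 356, 415,   4,   0,   0,   0,
         0,   0]), array([0.13 , 0.135, 0.14 , 0.145, 0.15 , 0.155, 0.16 , 0.165, 0.17 ,
       0.175, 0.18 , 0.185, 0.19 , 0.195, 0.2  , 0.205]))
small (array([ 0.5142, -0.1004]), 'len', np.float64(0.1155), 'thick', array([-0.037 ,  0.0237]), 'ang', np.float64(-14.02), 'zmax', np.float64(0.1761), 495)
large (array([ 0.4883, -0.1731]), 'len', np.float64(0.1457), 'thick', array([-0.0234,  0.0387]), 'ang', np.float64(-13.92), 'zmax', np.float64(0.1755), 680)
cage rails z hist [ 42  16  57  30  29 151 108  19  10   5]
cage bbox [0.42651945 0.60331855] [0.09521624 0.2275774 ]
loaded (array([0.5064, 0.1905]), 'len', np.float64(0.1708), 'thick', array([-0.0567,  0.0436]), 'ang', np.float64(-10.16), 'zmax', n
[... 1604 characters left out ...]
n', np.float64(0.164), 'thick', array([-0.0034,  0.0033]), 'ang', np.float64(-1.89), 'zmax', np.float64(0.3262), 508)
tf [[0.362, -0.062, 0.062], [0.388, -0.038, 0.088], [0.416, -0.006, 0.091]]
tb [[0.666, -0.156, 0.061], [0.687, -0.13, 0.096], [0.723, -0.1, 0.101]]
bo [[0.659, -0.025, 0.063], [0.675, -0.006, 0.147], [0.708, 0.028, 0.195]]
==
small (array([ 0.5193, -0.0942]), 'len', np.float64(0.1152), 'thick', array([-0.0057,  0.0165]), 'ang', np.float64(-16.03), 'zmax', np.float64(0.1723), 1607) 0.17074663455393188
large (array([ 0.49  , -0.1806]), 'len', np.float64(0.1446), 'thick', array([-0.0154,  0.0051]), 'ang', np.float64(-16.31), 'zmax', np.float64(0.1726), 2535) 0.17050635915722626
```

```bash
python3 - <<'E'
import re
s=open('b.py').read().split("for c in")[0]; open('b.py','w').write(s)
E
python3 p.py 0.517,-0.096,0.20,163.8 0.517,-0.096,0.144,163.8
```

```text
t 4.05 pos [ 0.5142 -0.0965  0.3139] rpy deg [-179.97   -0.25  163.61] F [-3.3  0.  -6.7] w 31.9 g 0.0 q [-0.21  0.18  1.77 -0.    1.2  -1.49]
0.517,-0.096,0.20,163.8 shift [ -3.    1.3 113.9] norm 114.0 turn [-0.0005 -0.0043 -0.0034]
0.517,-0.096,0.144,163.8 shift [-0. -0. 56.] norm 56.0 turn [0. 0. 0.]
```

Emit:
arm_command(steps=[{"tx":-2,"ty":-1,"tz":30,"wx":0,"wy":0,"wz":0,"claw":32},{"tx":0,"ty":0,"tz":40,"wx":0,"wy":0,"wz":0,"claw":32},{"tx":0,"ty":0,"tz":40,"wx":0,"wy":0,"wz":0,"claw":32},{"tx":0,"ty":0,"tz":20,"wx":0,"wy":0,"wz":0,"claw":32},{"tx":0,"ty":0,"tz":16,"wx":0,"wy":0,"wz":0,"claw":32},{"tx":0,"ty":0,"tz":15,"wx":0,"wy":0,"wz":0,"claw":32},{"tx":0,"ty":0,"tz":15,"wx":0,"wy":0,"wz":0,"claw":32},{"tx":0,"ty":0,"tz":0,"wx":0,"wy":0,"wz":0,"claw":32},{"tx":0,"ty":0,"tz":0,"wx":0,"wy":0,"wz":0,"claw":4},{"tx":0,"ty":0,"tz":0,"wx":0,"wy":0,"wz":0,"claw":4},{"tx":0,"ty":0,"tz":0,"wx":0,"wy":0,"wz":0,"claw":4},{"tx":0,"ty":0,"tz":0,"wx":0,"wy":0,"wz":0,"claw":4}], squeeze=70)

```text
time_s: 5.25
ee_pos: [0.5175, -0.0962, 0.1443]
eef_rot: [3.141, 0.001, 2.859]
wrist_force: [-0.5, 2.0, 4.2]
width: 0.101
grip_force: 69.3
```

Emit:
arm_command(steps=[{"tx":0,"ty":0,"tz":-5,"wx":0,"wy":0,"wz":0,"claw":4},{"tx":0,"ty":0,"tz":-5,"wx":0,"wy":0,"wz":0,"claw":4},{"tx":0,"ty":0,"tz":-5,"wx":0,"wy":0,"wz":0,"claw":4},{"tx":0,"ty":0,"tz":0,"wx":0,"wy":0,"wz":0,"claw":4},{"tx":0,"ty":10,"tz":0,"wx":0,"wy":0,"wz":0,"claw":4},{"tx":0,"ty":15,"tz":0,"wx":0,"wy":0,"wz":0,"claw":4},{"tx":0,"ty":15,"tz":0,"wx":0,"wy":0,"wz":0,"claw":4},{"tx":0,"ty":5,"tz":0,"wx":0,"wy":0,"wz":0,"claw":4},{"tx":0,"ty":0,"tz":0,"wx":0,"wy":0,"wz":0,"claw":4}])

```text
time_s: 6.15
ee_pos: [0.5297, -0.0517, 0.1582]
eef_rot: [-3.142, -0.0, 2.861]
wrist_force: [-0.7, 0.1, -1.6]
width: 0.107
grip_force: 68.5
```

```bash
python3 p.py 0.53,-0.05,0.31,163.8 0.558,0.1285,0.31,88.1
```

```text
t 6.15 pos [ 0.5297 -0.0517  0.1582] rpy deg [-1.8000e+02 -1.0000e-02  1.6392e+02] F [-0.7  0.1 -1.6] w 9.1 g 68.5 q [-0.12  0.39  1.89 -0.    0.86 -1.41]
0.53,-0.05,0.31,163.8 shift [   0.2    1.7 -151.8] norm 152.0 turn [-0.     -0.0002  0.0021]
0.558,0.1285,0.31,88.1 shift [ 22.9 179.2   0. ] norm 181.0 turn [-0.     -0.      1.3212]
```

Emit:
arm_command(steps=[{"tx":0,"ty":0,"tz":-32,"wx":0,"wy":0,"wz":0,"claw":4},{"tx":0,"ty":0,"tz":-40,"wx":0,"wy":0,"wz":0,"claw":4},{"tx":0,"ty":0,"tz":-40,"wx":0,"wy":0,"wz":0,"claw":4},{"tx":0,"ty":0,"tz":-40,"wx":0,"wy":0,"wz":0.121,"claw":4},{"tx":0,"ty":0,"tz":0,"wx":0,"wy":0,"wz":0.15,"claw":4},{"tx":0,"ty":0,"tz":0,"wx":0,"wy":0,"wz":0.15,"claw":4},{"tx":0,"ty":0,"tz":0,"wx":0,"wy":0,"wz":0.15,"claw":4},{"tx":0,"ty":0,"tz":0,"wx":0,"wy":0,"wz":0.15,"claw":4},{"tx":0,"ty":0,"tz":0,"wx":0,"wy":0,"wz":0.15,"claw":4},{"tx":0,"ty":0,"tz":0,"wx":0,"wy":0,"wz":0.15,"claw":4},{"tx":0,"ty":0,"tz":0,"wx":0,"wy":0,"wz":0.15,"claw":4},{"tx":0,"ty":0,"tz":0,"wx":0,"wy":0,"wz":0.15,"claw":4}])

```text
time_s: 7.35
ee_pos: [0.5292, -0.0532, 0.3101]
eef_rot: [-3.141, 0.0, 1.532]
wrist_force: [0.8, 0.1, -1.1]
width: 0.099
grip_force: 68.6
```

Emit:
arm_command(steps=[{"tx":24,"ty":3,"tz":0,"wx":0,"wy":0,"wz":0,"claw":4},{"tx":32,"ty":4,"tz":0,"wx":0,"wy":0,"wz":0,"claw":4},{"tx":32,"ty":4,"tz":0,"wx":0,"wy":0,"wz":0,"claw":4},{"tx":32,"ty":4,"tz":0,"wx":0,"wy":0,"wz":0,"claw":4},{"tx":32,"ty":4,"tz":0,"wx":0,"wy":0,"wz":0,"claw":4},{"tx":24,"ty":3,"tz":0,"wx":0,"wy":0,"wz":0,"claw":4},{"tx":0,"ty":0,"tz":0,"wx":0,"wy":0,"wz":0,"claw":4},{"tx":0,"ty":0,"tz":0,"wx":0,"wy":0,"wz":0,"claw":4}])

```text
time_s: 8.15
ee_pos: [0.557, 0.1222, 0.31]
eef_rot: [-3.141, 0.001, 1.539]
wrist_force: [0.1, -0.6, -1.1]
width: 0.101
grip_force: 68.5
```

```bash
python3 p.py 0.558,0.1285,0.25,88.1; cat > m.py <<'E'
from h import *
from b import fit
import sys
n=sys.argv[1]; x0,y0,w,z0,z1=map(float,sys.argv[2].split(","))
for c in ["top","scene"]:
    p=cams.capture(c); cv2.imwrite(f"pics/{c}_{n}.png",p["pixels"]); X,_,_=cloud(p)
    P=X[(abs(X[:,0]-x0)<.025)&(abs(X[:,1]-y0)<w)&(X[:,2]>z0)&(X[:,2]<z1)]
    print(c,fit(P) if len(P)>20 else len(P))
E
python3 m.py s1 0.558,0.1285,0.09,0.235,0.30
```

```text
t 8.15 pos [0.557  0.1222 0.31  ] rpy deg [-1.7996e+02  4.0000e-02  8.8180e+01] F [ 0.1 -0.6 -1.1] w 8.6 g 68.5 q [ 0.2   0.26  1.68 -0.    1.21  0.23]
0.558,0.1285,0.25,88.1 shift [ 6.4  0.9 60. ] norm 60.0 turn [-0.0007  0.0007  0.0014]
top (array([0.5503, 0.1204]), 'len', np.float64(0.1175), 'thick', array([-0.0048,  0.0016]), 'ang', np.float64(89.17), 'zmax', np.float64(0.2999), 96)
scene (array([0.5531, 0.1194]), 'len', np.float64(0.1182), 'thick', array([-0.007 ,  0.0031]), 'ang', np.float64(88.46), 'zmax', np.float64(0.3), 1032)
```

Emit:
arm_command(steps=[{"tx":3,"ty":1,"tz":35,"wx":0,"wy":0,"wz":0,"claw":4},{"tx":0,"ty":0,"tz":40,"wx":0,"wy":0,"wz":0,"claw":4},{"tx":0,"ty":0,"tz":35,"wx":0,"wy":0,"wz":0,"claw":4},{"tx":0,"ty":0,"tz":25,"wx":0,"wy":0,"wz":0,"claw":4},{"tx":0,"ty":0,"tz":15,"wx":0,"wy":0,"wz":0,"claw":4},{"tx":0,"ty":0,"tz":10,"wx":0,"wy":0,"wz":0,"claw":4},{"tx":0,"ty":0,"tz":10,"wx":0,"wy":0,"wz":0,"claw":4},{"tx":0,"ty":0,"tz":0,"wx":0,"wy":0,"wz":0,"claw":4}])

```text
time_s: 9.05
ee_pos: [0.5582, 0.1249, 0.1399]
eef_rot: [-3.141, 0.0, 1.538]
wrist_force: [-0.1, 0.6, -1.1]
width: 0.101
grip_force: 68.5
```

```bash
python3 p.py 0.558,0.1285,0.092,88.1
```

```text
t 9.05 pos [0.5582 0.1249 0.1399] rpy deg [-1.7996e+02  1.0000e-02  8.8090e+01] F [-0.1  0.6 -1.1] w 8.6 g 68.5 q [ 0.2   0.47  1.81 -0.    0.86  0.23]
0.558,0.1285,0.092,88.1 shift [ 3.6 -0.3 47.9] norm 48.0 turn [-0.0006  0.0002 -0.0001]
```

No contact so far; bottom is in the flare. Lowering the rest slowly.

Emit:
arm_command(steps=[{"tx":0,"ty":0,"tz":8,"wx":0,"wy":0,"wz":0,"claw":4},{"tx":0,"ty":0,"tz":8,"wx":0,"wy":0,"wz":0,"claw":4},{"tx":0,"ty":0,"tz":8,"wx":0,"wy":0,"wz":0,"claw":4},{"tx":0,"ty":0,"tz":8,"wx":0,"wy":0,"wz":0,"claw":4},{"tx":0,"ty":0,"tz":7,"wx":0,"wy":0,"wz":0,"claw":4},{"tx":0,"ty":0,"tz":5,"wx":0,"wy":0,"wz":0,"claw":4},{"tx":0,"ty":0,"tz":3,"wx":0,"wy":0,"wz":0,"claw":4},{"tx":0,"ty":0,"tz":0,"wx":0,"wy":0,"wz":0,"claw":4}])

```text
time_s: 9.85
ee_pos: [0.5581, 0.1251, 0.0928]
eef_rot: [-3.141, 0.0, 1.538]
wrist_force: [0.8, 0.2, -1.3]
width: 0.103
grip_force: 68.6
```

Emit:
arm_command(steps=[{"tx":0,"ty":0,"tz":1.5,"wx":0,"wy":0,"wz":0,"claw":4},{"tx":0,"ty":0,"tz":1.5,"wx":0,"wy":0,"wz":0,"claw":4},{"tx":0,"ty":0,"tz":0,"wx":0,"wy":0,"wz":0,"claw":4}])

```text
time_s: 10.15
ee_pos: [0.5592, 0.1253, 0.0913]
eef_rot: [3.14, -0.0, 1.538]
wrist_force: [-0.5, 0.8, 4.9]
width: 0.101
grip_force: 69.4
```

Emit:
arm_command(steps=[{"tx":0,"ty":0,"tz":0,"wx":0,"wy":0,"wz":0,"claw":24},{"tx":0,"ty":0,"tz":0,"wx":0,"wy":0,"wz":0,"claw":24},{"tx":0,"ty":0,"tz":0,"wx":0,"wy":0,"wz":0,"claw":24},{"tx":0,"ty":0,"tz":-10,"wx":0,"wy":0,"wz":0,"claw":24},{"tx":0,"ty":0,"tz":-25,"wx":0,"wy":0,"wz":0,"claw":24},{"tx":0,"ty":0,"tz":-40,"wx":0,"wy":0,"wz":0,"claw":24},{"tx":0,"ty":0,"tz":-45,"wx":0,"wy":0,"wz":0,"claw":24},{"tx":0,"ty":0,"tz":-45,"wx":0,"wy":0,"wz":0,"claw":24},{"tx":0,"ty":0,"tz":-40,"wx":0,"wy":0,"wz":0,"claw":24},{"tx":0,"ty":0,"tz":0,"wx":0,"wy":0,"wz":0,"claw":24}])

```text
time_s: 11.15
ee_pos: [0.5615, 0.1258, 0.3025]
eef_rot: [3.13, -0.003, 1.538]
wrist_force: [-0.0, -0.1, -0.4]
width: 0.279
grip_force: 0.0
```

```bash
python3 p.py 0.489,-0.181,0.295,88.1 0.489,-0.181,0.295,163.8; python3 m.py s2 0.558,0.1285,0.09,0.105,0.13
```

```text
t 11.15 pos [0.5615 0.1258 0.3025] rpy deg [ 1.7935e+02 -1.5000e-01  8.8110e+01] F [-0.  -0.1 -0.4] w 23.8 g 0.0 q [ 0.2   0.27  1.68 -0.    1.18  0.23]
0.489,-0.181,0.295,88.1 shift [-309.   -62.4    6. ] norm 315.0 turn [ 0.0114 -0.0027  0.0002]
0.489,-0.181,0.295,163.8 shift [0. 0. 0.] norm 0.0 turn [ 0.      0.     -1.3212]
top (array([0.5565, 0.1239]), 'len', np.float64(0.117), 'thick', array([-0.0054,  0.0047]), 'ang', np.float64(88.8), 'zmax', np.float64(0.1221), 112)
scene (array([0.558 , 0.1287]), 'len', np.float64(0.18), 'thick', array([-0.018 ,  0.0096]), 'ang', np.float64(88.35), 'zmax', np.float64(0.1292), 338)
```

View pics/scene_s2.png

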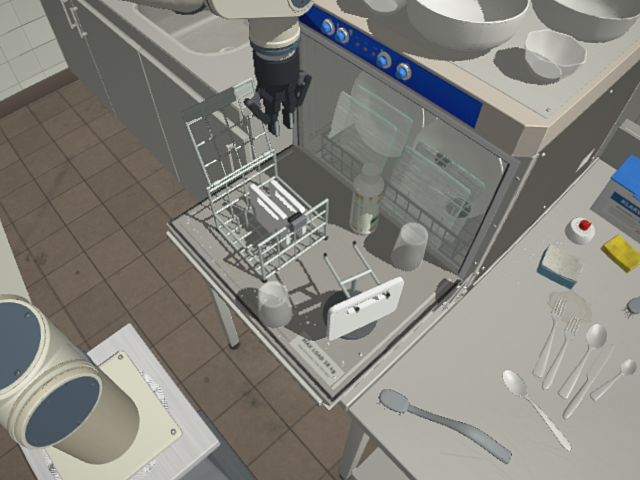

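The small board stands in the far slot at (285,210), next to the middle board, and nothing was disturbed. Now the large board.

Emit:
arm_command(steps=[{"tx":-34,"ty":-7,"tz":0,"wx":0,"wy":0,"wz":0,"claw":32},{"tx":-40,"ty":-8,"tz":0,"wx":0,"wy":0,"wz":0,"claw":32},{"tx":-40,"ty":-8,"tz":0,"wx":0,"wy":0,"wz":0,"claw":32},{"tx":-40,"ty":-8,"tz":0,"wx":0,"wy":0,"wz":0,"claw":32},{"tx":-40,"ty":-8,"tz":0,"wx":0,"wy":0,"wz":0,"claw":32},{"tx":-40,"ty":-8,"tz":0,"wx":0,"wy":0,"wz":0,"claw":32},{"tx":-40,"ty":-7,"tz":0,"wx":0,"wy":0,"wz":0,"claw":32},{"tx":-34,"ty":-5,"tz":0,"wx":0,"wy":0,"wz":0,"claw":32},{"tx":0,"ty":0,"tz":0,"wx":0,"wy":0,"wz":-0.146,"claw":32},{"tx":0,"ty":0,"tz":0,"wx":0,"wy":0,"wz":-0.146,"claw":32},{"tx":0,"ty":0,"tz":0,"wx":0,"wy":0,"wz":-0.146,"claw":32},{"tx":0,"ty":0,"tz":0,"wx":0,"wy":0,"wz":-0.146,"claw":32}])

```text
time_s: 12.45
ee_pos: [0.4881, -0.1806, 0.2936]
eef_rot: [-3.139, -0.003, 2.127]
wrist_force: [-0.4, -0.1, 0.4]
width: 0.371
grip_force: 0.0
```

Emit:
arm_command(steps=[{"tx":0,"ty":0,"tz":0,"wx":0,"wy":0,"wz":-0.146,"claw":32},{"tx":0,"ty":0,"tz":0,"wx":0,"wy":0,"wz":-0.146,"claw":32},{"tx":0,"ty":0,"tz":0,"wx":0,"wy":0,"wz":-0.146,"claw":32},{"tx":0,"ty":0,"tz":0,"wx":0,"wy":0,"wz":-0.146,"claw":32},{"tx":0,"ty":0,"tz":0,"wx":0,"wy":0,"wz":-0.146,"claw":32},{"tx":0,"ty":0,"tz":0,"wx":0,"wy":0,"wz":0,"claw":32},{"tx":0,"ty":0,"tz":0,"wx":0,"wy":0,"wz":0,"claw":32}])

```text
time_s: 13.15
ee_pos: [0.4886, -0.1805, 0.2942]
eef_rot: [3.141, -0.002, 2.848]
wrist_force: [-0.4, 0.2, 0.7]
width: 0.374
grip_force: 0.0
```

```bash
python3 p.py 0.489,-0.181,0.144,163.8
```

```text
t 13.15 pos [ 0.4886 -0.1805  0.2942] rpy deg [ 1.7999e+02 -1.3000e-01  1.6317e+02] F [-0.4  0.2  0.7] w 32.0 g 0.0 q [-0.38  0.2   1.79 -0.    1.15 -1.65]
0.489,-0.181,0.144,163.8 shift [ -0.8  -0.4 150.2] norm 150.0 turn [ 0.0002 -0.0022 -0.011 ]
```

Emit:
arm_command(steps=[{"tx":0,"ty":0,"tz":30,"wx":0,"wy":0,"wz":-0.011,"claw":32},{"tx":0,"ty":0,"tz":40,"wx":0,"wy":0,"wz":0,"claw":32},{"tx":0,"ty":0,"tz":30,"wx":0,"wy":0,"wz":0,"claw":32},{"tx":0,"ty":0,"tz":20,"wx":0,"wy":0,"wz":0,"claw":32},{"tx":0,"ty":0,"tz":15,"wx":0,"wy":0,"wz":0,"claw":32},{"tx":0,"ty":0,"tz":15,"wx":0,"wy":0,"wz":0,"claw":32},{"tx":0,"ty":0,"tz":0,"wx":0,"wy":0,"wz":0,"claw":32},{"tx":0,"ty":0,"tz":0,"wx":0,"wy":0,"wz":0,"claw":4},{"tx":0,"ty":0,"tz":0,"wx":0,"wy":0,"wz":0,"claw":4},{"tx":0,"ty":0,"tz":0,"wx":0,"wy":0,"wz":0,"claw":4},{"tx":0,"ty":0,"tz":0,"wx":0,"wy":0,"wz":0,"claw":4}], squeeze=80)

```text
time_s: 14.25
ee_pos: [0.4896, -0.1809, 0.146]
eef_rot: [-3.141, 0.001, 2.862]
wrist_force: [-0.5, 0.7, 0.0]
width: 0.099
grip_force: 78.0
```

Emit:
arm_command(steps=[{"tx":0,"ty":0,"tz":-5,"wx":0,"wy":0,"wz":0,"claw":4},{"tx":0,"ty":0,"tz":-5,"wx":0,"wy":0,"wz":0,"claw":4},{"tx":0,"ty":0,"tz":-5,"wx":0,"wy":0,"wz":0,"claw":4},{"tx":0,"ty":0,"tz":0,"wx":0,"wy":0,"wz":0,"claw":4},{"tx":0,"ty":-10,"tz":0,"wx":0,"wy":0,"wz":0,"claw":4},{"tx":0,"ty":-15,"tz":0,"wx":0,"wy":0,"wz":0,"claw":4},{"tx":0,"ty":-15,"tz":0,"wx":0,"wy":0,"wz":0,"claw":4},{"tx":0,"ty":-5,"tz":0,"wx":0,"wy":0,"wz":0,"claw":4},{"tx":0,"ty":0,"tz":0,"wx":0,"wy":0,"wz":0,"claw":4}])

```text
time_s: 15.15
ee_pos: [0.4763, -0.2253, 0.1602]
eef_rot: [3.142, -0.0, 2.861]
wrist_force: [-0.0, 1.2, -2.0]
width: 0.097
grip_force: 78.0
```

```bash
python3 p.py 0.477,-0.222,0.32,163.8 0.469,0.126,0.32,163.8
```

```text
t 15.15 pos [ 0.4763 -0.2253  0.1602] rpy deg [ 1.800e+02 -1.000e-02  1.639e+02] F [-0.   1.2 -2. ] w 8.3 g 78.0 q [-0.46  0.38  1.9  -0.    0.86 -1.75]
0.477,-0.222,0.32,163.8 shift [   0.3    3.3 -159.8] norm 160.0 turn [ 0.     -0.0003  0.0018]
0.469,0.126,0.32,163.8 shift [104.8 332.    0. ] norm 348.0 turn [0. 0. 0.]
```

Emit:
arm_command(steps=[{"tx":0,"ty":0,"tz":-30,"wx":0,"wy":0,"wz":0,"claw":4},{"tx":0,"ty":0,"tz":-45,"wx":0,"wy":0,"wz":0,"claw":4},{"tx":0,"ty":0,"tz":-45,"wx":0,"wy":0,"wz":0,"claw":4},{"tx":0,"ty":0,"tz":-40,"wx":0,"wy":0,"wz":0,"claw":4},{"tx":8,"ty":25,"tz":0,"wx":0,"wy":0,"wz":0,"claw":4},{"tx":12,"ty":39,"tz":0,"wx":0,"wy":0,"wz":0,"claw":4},{"tx":12,"ty":39,"tz":0,"wx":0,"wy":0,"wz":0,"claw":4},{"tx":12,"ty":39,"tz":0,"wx":0,"wy":0,"wz":0,"claw":4},{"tx":12,"ty":39,"tz":0,"wx":0,"wy":0,"wz":0,"claw":4},{"tx":12,"ty":39,"tz":0,"wx":0,"wy":0,"wz":0,"claw":4},{"tx":12,"ty":39,"tz":0,"wx":0,"wy":0,"wz":0,"claw":4},{"tx":12,"ty":39,"tz":0,"wx":0,"wy":0,"wz":0,"claw":4}])

```text
time_s: 16.35
ee_pos: [0.4698, 0.0896, 0.3203]
eef_rot: [3.141, -0.0, 2.863]
wrist_force: [0.6, 0.9, -1.7]
width: 0.1
grip_force: 78.4
```

Emit:
arm_command(steps=[{"tx":12,"ty":34,"tz":0,"wx":0,"wy":0,"wz":0,"claw":4},{"tx":0,"ty":0,"tz":0,"wx":0,"wy":0,"wz":0.147,"claw":4},{"tx":0,"ty":0,"tz":0,"wx":0,"wy":0,"wz":0.147,"claw":4},{"tx":0,"ty":0,"tz":0,"wx":0,"wy":0,"wz":0.147,"claw":4},{"tx":0,"ty":0,"tz":0,"wx":0,"wy":0,"wz":0.147,"claw":4},{"tx":0,"ty":0,"tz":0,"wx":0,"wy":0,"wz":0.147,"claw":4},{"tx":0,"ty":0,"tz":0,"wx":0,"wy":0,"wz":0.147,"claw":4},{"tx":0,"ty":0,"tz":0,"wx":0,"wy":0,"wz":0.147,"claw":4},{"tx":0,"ty":0,"tz":0,"wx":0,"wy":0,"wz":0.147,"claw":4},{"tx":0,"ty":0,"tz":0,"wx":0,"wy":0,"wz":0.147,"claw":4},{"tx":0,"ty":0,"tz":0,"wx":0,"wy":0,"wz":0,"claw":4},{"tx":0,"ty":0,"tz":0,"wx":0,"wy":0,"wz":0,"claw":4}])

```text
time_s: 17.55
ee_pos: [0.468, 0.1239, 0.3202]
eef_rot: [-3.141, -0.0, 1.544]
wrist_force: [0.5, -0.1, -1.6]
width: 0.1
grip_force: 78.5
```

```bash
python3 p.py 0.469,0.126,0.32,88.1; python3 m.py s3 0.469,0.1285,0.09,0.225,0.30
```

```text
t 17.55 pos [0.468  0.1239 0.3202] rpy deg [-179.98   -0.     88.45] F [ 0.5 -0.1 -1.6] w 8.5 g 78.5 q [0.23 0.11 1.84 0.   1.19 0.26]
0.469,0.126,0.32,88.1 shift [2.2 0.9 0.2] norm 2.0 turn [-0.0003 -0.      0.0062]
top (array([0.4591, 0.061 ]), 'len', np.float64(0.0277), 'thick', array([-0.002 ,  0.0055]), 'ang', np.float64(-84.58), 'zmax', np.float64(0.2986), 37)
scene (array([0.4631, 0.1217]), 'len', np.float64(0.152), 'thick', array([-0.0064,  0.002 ]), 'ang', np.float64(89.32), 'zmax', np.float64(0.2999), 1241)
```

Emit:
arm_command(steps=[{"tx":5,"ty":0,"tz":30,"wx":0,"wy":0,"wz":0.008,"claw":4},{"tx":0,"ty":0,"tz":40,"wx":0,"wy":0,"wz":0,"claw":4},{"tx":0,"ty":0,"tz":30,"wx":0,"wy":0,"wz":0,"claw":4},{"tx":0,"ty":0,"tz":20,"wx":0,"wy":0,"wz":0,"claw":4},{"tx":0,"ty":0,"tz":15,"wx":0,"wy":0,"wz":0,"claw":4},{"tx":0,"ty":0,"tz":10,"wx":0,"wy":0,"wz":0,"claw":4},{"tx":0,"ty":0,"tz":10,"wx":0,"wy":0,"wz":0,"claw":4},{"tx":0,"ty":0,"tz":0,"wx":0,"wy":0,"wz":0,"claw":4}])

```text
time_s: 18.45
ee_pos: [0.4679, 0.1287, 0.1644]
eef_rot: [-3.14, 0.0, 1.532]
wrist_force: [-0.5, -0.1, -1.7]
width: 0.1
grip_force: 78.5
```

Emit:
arm_command(steps=[{"tx":0,"ty":0,"tz":8,"wx":0,"wy":0,"wz":0,"claw":4},{"tx":0,"ty":0,"tz":8,"wx":0,"wy":0,"wz":0,"claw":4},{"tx":0,"ty":0,"tz":8,"wx":0,"wy":0,"wz":0,"claw":4},{"tx":0,"ty":0,"tz":8,"wx":0,"wy":0,"wz":0,"claw":4},{"tx":0,"ty":0,"tz":7,"wx":0,"wy":0,"wz":0,"claw":4},{"tx":0,"ty":0,"tz":6,"wx":0,"wy":0,"wz":0,"claw":4},{"tx":0,"ty":0,"tz":4,"wx":0,"wy":0,"wz":0,"claw":4},{"tx":0,"ty":0,"tz":1.5,"wx":0,"wy":0,"wz":0,"claw":4},{"tx":0,"ty":0,"tz":1.5,"wx":0,"wy":0,"wz":0,"claw":4},{"tx":0,"ty":0,"tz":0,"wx":0,"wy":0,"wz":0,"claw":4}])

```text
time_s: 19.45
ee_pos: [0.4685, 0.1288, 0.1133]
eef_rot: [3.141, -0.0, 1.532]
wrist_force: [-0.4, 0.1, -2.0]
width: 0.102
grip_force: 78.5
```

Emit:
arm_command(steps=[{"tx":0,"ty":0,"tz":1.5,"wx":0,"wy":0,"wz":0,"claw":4},{"tx":0,"ty":0,"tz":1,"wx":0,"wy":0,"wz":0,"claw":4},{"tx":0,"ty":0,"tz":0,"wx":0,"wy":0,"wz":0,"claw":4}])

```text
time_s: 19.75
ee_pos: [0.4702, 0.129, 0.1128]
eef_rot: [3.138, -0.001, 1.532]
wrist_force: [-1.3, -1.7, 15.9]
width: 0.099
grip_force: 81.0
```

Emit:
arm_command(steps=[{"tx":0,"ty":0,"tz":-1,"wx":0,"wy":0,"wz":0,"claw":24},{"tx":0,"ty":0,"tz":0,"wx":0,"wy":0,"wz":0,"claw":24},{"tx":0,"ty":0,"tz":0,"wx":0,"wy":0,"wz":0,"claw":24},{"tx":0,"ty":0,"tz":-10,"wx":0,"wy":0,"wz":0,"claw":24},{"tx":0,"ty":0,"tz":-25,"wx":0,"wy":0,"wz":0,"claw":24},{"tx":0,"ty":0,"tz":-40,"wx":0,"wy":0,"wz":0,"claw":24},{"tx":0,"ty":0,"tz":-45,"wx":0,"wy":0,"wz":0,"claw":24},{"tx":0,"ty":0,"tz":-45,"wx":0,"wy":0,"wz":0,"claw":0},{"tx":0,"ty":0,"tz":-45,"wx":0,"wy":0,"wz":0,"claw":0},{"tx":0,"ty":0,"tz":-40,"wx":0,"wy":0,"wz":0,"claw":0},{"tx":0,"ty":0,"tz":-20,"wx":0,"wy":0,"wz":0,"claw":0},{"tx":0,"ty":0,"tz":0,"wx":0,"wy":0,"wz":0,"claw":0}], squeeze=30)

```text
time_s: 20.95
ee_pos: [0.4697, 0.1291, 0.3859]
eef_rot: [3.135, -0.002, 1.532]
wrist_force: [0.4, -0.6, -0.2]
width: 0.004
grip_force: 0.0
```

```bash
python3 p.py 0.470,0.33,0.38,88.1; python3 m.py s4 0.468,0.129,0.085,0.122,0.139
```

```text
t 20.95 pos [0.4697 0.1291 0.3859] rpy deg [ 1.7961e+02 -1.1000e-01  8.7770e+01] F [ 0.4 -0.6 -0.2] w 0.4 g 0.0 q [ 0.24  0.06  1.75 -0.    1.33  0.28]
0.470,0.33,0.38,88.1 shift [200.7  -7.5   6.3] norm 201.0 turn [ 0.0068 -0.0019 -0.0057]
top (array([0.4633, 0.0704]), 'len', np.float64(0.0483), 'thick', array([-0.005 ,  0.0048]), 'ang', np.float64(88.55), 'zmax', np.float64(0.139), 95)
scene (array([0.4666, 0.1226]), 'len', np.float64(0.1518), 'thick', array([-0.0067,  0.0043]), 'ang', np.float64(87.11), 'zmax', np.float64(0.139), 372)
```

View pics/scene_s4.png

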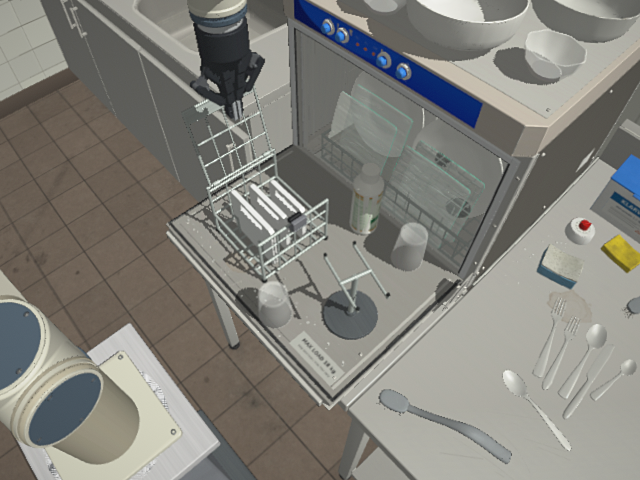

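All three boards stand in the cage at (235–300, 210) and the stand is empty. Next I go over and behind the lid.

Emit:
arm_command(steps=[{"tx":30,"ty":-1,"tz":0,"wx":0,"wy":0,"wz":0,"claw":0},{"tx":36,"ty":-1,"tz":0,"wx":0,"wy":0,"wz":0,"claw":0},{"tx":36,"ty":-1,"tz":0,"wx":0,"wy":0,"wz":0,"claw":0},{"tx":36,"ty":-1,"tz":0,"wx":0,"wy":0,"wz":0,"claw":0},{"tx":36,"ty":-1,"tz":0,"wx":0,"wy":0,"wz":0,"claw":0},{"tx":30,"ty":-1,"tz":0,"wx":0,"wy":0,"wz":0,"claw":0},{"tx":0,"ty":0,"tz":0,"wx":0,"wy":0,"wz":0,"claw":0},{"tx":0,"ty":0,"tz":30,"wx":0,"wy":0,"wz":0,"claw":0},{"tx":0,"ty":0,"tz":40,"wx":0,"wy":0,"wz":0,"claw":0},{"tx":0,"ty":0,"tz":25,"wx":0,"wy":0,"wz":0,"claw":0},{"tx":0,"ty":0,"tz":0,"wx":0,"wy":0,"wz":0,"claw":0}])

```text
time_s: 22.15
ee_pos: [0.4676, 0.3303, 0.2817]
eef_rot: [-3.133, 0.006, 1.531]
wrist_force: [-1.0, 0.1, 0.7]
width: -0.002
grip_force: 0.0
```

```bash
python3 p.py 0.470,0.137,0.285,88.1
```

```text
t 22.15 pos [0.4676 0.3303 0.2817] rpy deg [-179.53    0.36   87.75] F [-1.   0.1  0.7] w -0.2 g 0.0 q [ 0.59  0.3   1.69 -0.    1.16  0.63]
0.470,0.137,0.285,88.1 shift [-193.    10.    -2.2] norm 193.0 turn [-0.0082  0.0063 -0.0062]
```

Emit:
arm_command(steps=[{"tx":-18,"ty":1,"tz":0,"wx":0,"wy":0,"wz":0,"claw":0},{"tx":-18,"ty":1,"tz":0,"wx":0,"wy":0,"wz":0,"claw":0},{"tx":-18,"ty":1,"tz":0,"wx":0,"wy":0,"wz":0,"claw":0},{"tx":-18,"ty":1,"tz":0,"wx":0,"wy":0,"wz":0,"claw":0},{"tx":-18,"ty":1,"tz":0,"wx":0,"wy":0,"wz":0,"claw":0},{"tx":-18,"ty":1,"tz":0,"wx":0,"wy":0,"wz":0,"claw":0},{"tx":-18,"ty":1,"tz":0,"wx":0,"wy":0,"wz":0,"claw":0}])

```text
time_s: 22.85
ee_pos: [0.4723, 0.2049, 0.2875]
eef_rot: [3.141, -0.001, 1.531]
wrist_force: [-0.5, 0.7, -1.1]
width: -0.002
grip_force: 0.5
```

Emit:
arm_command(steps=[{"tx":-18,"ty":1,"tz":0,"wx":0,"wy":0,"wz":0,"claw":0},{"tx":-18,"ty":1,"tz":0,"wx":0,"wy":0,"wz":0,"claw":0},{"tx":-18,"ty":1,"tz":0,"wx":0,"wy":0,"wz":0,"claw":0},{"tx":-13,"ty":1,"tz":0,"wx":0,"wy":0,"wz":0,"claw":0},{"tx":0,"ty":0,"tz":0,"wx":0,"wy":0,"wz":0,"claw":0}])

```text
time_s: 23.35
ee_pos: [0.4738, 0.1377, 0.2873]
eef_rot: [3.141, 0.0, 1.529]
wrist_force: [-0.9, 0.6, -0.0]
width: 0.001
grip_force: 0.0
```

```bash
python3 p.py; python3 - <<'E'
from h import *
for c in ["top","scene"]:
    p=cams.capture(c); cv2.imwrite(f"pics/{c}_l1.png",p["pixels"]); X,_,_=cloud(p)
    P=X[(X[:,0]>.52)&(X[:,0]<.60)&(X[:,1]>.02)&(X[:,1]<.3)&(X[:,2]>.17)&(X[:,2]<.34)]
    if len(P)>20: print(c,len(P),"top",P[P[:,2].argsort()[-30:]].mean(0).round(3),"ymin pts",P[P[:,1].argsort()[:30]].mean(0).round(3))
E
```

```text
t 23.35 pos [0.4738 0.1377 0.2873] rpy deg [1.7996e+02 1.0000e-02 8.7630e+01] F [-0.9  0.6 -0. ] w 0.1 g 0.0 q [ 0.26  0.16  1.86 -0.    1.12  0.3 ]
top 187 top [0.583 0.117 0.296] ymin pts [0.583 0.115 0.295]
scene 308 top [0.559 0.115 0.297] ymin pts [0.569 0.113 0.295]
```

Emit:
arm_command(steps=[{"tx":-12,"ty":0,"tz":8,"wx":0,"wy":0,"wz":0,"claw":0},{"tx":-12,"ty":0,"tz":9,"wx":0,"wy":0,"wz":0,"claw":0},{"tx":-9,"ty":0,"tz":11,"wx":0,"wy":0,"wz":0,"claw":0},{"tx":-9,"ty":0,"tz":11,"wx":0,"wy":0,"wz":0,"claw":0},{"tx":-7,"ty":0,"tz":12,"wx":0,"wy":0,"wz":0,"claw":0},{"tx":-7,"ty":0,"tz":13,"wx":0,"wy":0,"wz":0,"claw":0},{"tx":-5,"ty":0,"tz":13,"wx":0,"wy":0,"wz":0,"claw":0},{"tx":-5,"ty":0,"tz":14,"wx":0,"wy":0,"wz":0,"claw":0},{"tx":-2,"ty":0,"tz":10,"wx":0,"wy":0,"wz":0,"claw":0},{"tx":-2,"ty":0,"tz":8,"wx":0,"wy":0,"wz":0,"claw":0},{"tx":0,"ty":0,"tz":0,"wx":0,"wy":0,"wz":0,"claw":0}])

```text
time_s: 24.55
ee_pos: [0.4703, 0.0693, 0.1766]
eef_rot: [-3.139, 0.0, 1.532]
wrist_force: [0.6, -0.0, 0.3]
width: -0.0
grip_force: 0.0
```

```bash
python3 p.py; python3 - <<'E'
from h import *
for c in ["top","scene"]:
    p=cams.capture(c); cv2.imwrite(f"pics/{c}_l2.png",p["pixels"]); X,_,_=cloud(p)
    P=X[(X[:,0]>.53)&(X[:,0]<.60)&(X[:,1]>.02)&(X[:,1]<.07)&(X[:,2]>.148)&(X[:,2]<.34)]
    if len(P)>20: print(c,len(P),"med",np.median(P,0).round(3),"ymin pts",P[P[:,1].argsort()[:30]].mean(0).round(3))
E
```

```text
t 24.55 pos [0.4703 0.0693 0.1766] rpy deg [-1.7987e+02  2.0000e-02  8.7750e+01] F [ 0.6 -0.   0.3] w -0.0 g 0.0 q [ 0.12  0.29  2.   -0.    0.86  0.16]
top 254 med [0.576 0.056 0.164] ymin pts [0.577 0.044 0.165]
scene 334 med [0.562 0.055 0.164] ymin pts [0.566 0.043 0.165]
```

View pics/scene_l2.png

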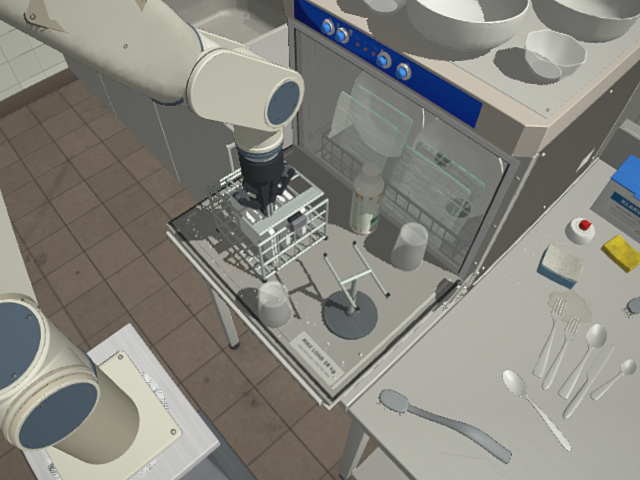

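The lid's edge lies on the catch with the strip at (300,210), z ≈ 0.165. I press it down in steps.

Emit:
arm_command(steps=[{"tx":-3,"ty":0,"tz":6,"wx":0,"wy":0,"wz":0,"claw":0},{"tx":0,"ty":0,"tz":5,"wx":0,"wy":0,"wz":0,"claw":0},{"tx":0,"ty":0,"tz":3,"wx":0,"wy":0,"wz":0,"claw":0},{"tx":0,"ty":0,"tz":3,"wx":0,"wy":0,"wz":0,"claw":0},{"tx":0,"ty":0,"tz":2,"wx":0,"wy":0,"wz":0,"claw":0},{"tx":0,"ty":0,"tz":0,"wx":0,"wy":0,"wz":0,"claw":0}])

```text
time_s: 25.25
ee_pos: [0.4709, 0.0666, 0.1586]
eef_rot: [-3.142, -0.0, 1.532]
wrist_force: [0.4, 0.5, -0.6]
width: -0.003
grip_force: 0.0
```

Emit:
arm_command(steps=[{"tx":0,"ty":0,"tz":2,"wx":0,"wy":0,"wz":0,"claw":0},{"tx":0,"ty":0,"tz":2,"wx":0,"wy":0,"wz":0,"claw":0},{"tx":0,"ty":0,"tz":1.5,"wx":0,"wy":0,"wz":0,"claw":0},{"tx":0,"ty":0,"tz":0,"wx":0,"wy":0,"wz":0,"claw":0}])

```text
time_s: 25.65
ee_pos: [0.4708, 0.0667, 0.153]
eef_rot: [-3.141, -0.0, 1.532]
wrist_force: [-1.1, -1.0, -0.3]
width: 0.001
grip_force: 0.0
```

```bash
cat > l.py <<'E'
from h import *
for c in ["top","scene"]:
    p=cams.capture(c); cv2.imwrite(f"pics/{c}_l3.png",p["pixels"]); X,_,_=cloud(p)
    for y0,y1 in ((.044,.07),(.20,.225)):
        P=X[(X[:,0]>.535)&(X[:,0]<.60)&(X[:,1]>y0)&(X[:,1]<y1)&(X[:,2]>.14)&(X[:,2]<.34)]
        if len(P)>20: print(c,len(P),"med",np.median(P,0).round(4))
E
python3 l.py; python3 p.py
```

```text
top 252 med [0.5736 0.0565 0.1527]
top 171 med [0.5723 0.2189 0.153 ]
scene 277 med [0.5642 0.0569 0.1525]
t 25.75 pos [0.4709 0.0667 0.1532] rpy deg [-179.99   -0.     87.77] F [-0.1  0.6 -0.1] w 0.0 g 0.0 q [0.12 0.32 2.01 0.   0.81 0.15]
```

Emit:
arm_command(steps=[{"tx":0,"ty":0,"tz":1.5,"wx":0,"wy":0,"wz":0,"claw":0},{"tx":0,"ty":0,"tz":1,"wx":0,"wy":0,"wz":0,"claw":0},{"tx":0,"ty":0,"tz":0,"wx":0,"wy":0,"wz":0,"claw":0}])

```text
time_s: 26.05
ee_pos: [0.4713, 0.0667, 0.1518]
eef_rot: [3.141, -0.0, 1.532]
wrist_force: [-3.5, -0.6, 11.6]
width: 0.005
grip_force: 6.1
```

Emit:
arm_command(steps=[{"tx":0,"ty":0,"tz":-10,"wx":0,"wy":0,"wz":0,"claw":0},{"tx":0,"ty":0,"tz":-30,"wx":0,"wy":0,"wz":0,"claw":0},{"tx":0,"ty":0,"tz":-40,"wx":0,"wy":0,"wz":0,"claw":0},{"tx":0,"ty":0,"tz":-40,"wx":0,"wy":0,"wz":0,"claw":0},{"tx":0,"ty":0,"tz":-30,"wx":0,"wy":0,"wz":0,"claw":0},{"tx":0,"ty":0,"tz":0,"wx":0,"wy":0,"wz":0,"claw":0},{"tx":0,"ty":0,"tz":0,"wx":0,"wy":0,"wz":0,"claw":0}])

```text
time_s: 26.75
ee_pos: [0.4711, 0.0667, 0.3014]
eef_rot: [3.14, -0.0, 1.532]
wrist_force: [-0.7, 0.5, -0.9]
width: 0.001
grip_force: 0.0
```

```bash
python3 l.py; python3 p.py; python3 -c "
import cv2
a=cv2.imread('pics/scene_l3.png')[140:300,160:340]; cv2.imwrite('pics/fin.png',cv2.resize(a,(675,600)))"
```

```text
top 149 med [0.5751 0.2193 0.1534]
scene 277 med [0.5641 0.0571 0.1525]
scene 32 med [0.5453 0.2181 0.1467]
t 26.85 pos [0.4701 0.0665 0.2998] rpy deg [-1.7989e+02  2.0000e-02  8.7760e+01] F [-0.   0.4  0.3] w -0.1 g 0.0 q [0.12 0.12 1.88 0.   1.15 0.15]
```

View pics/fin.png

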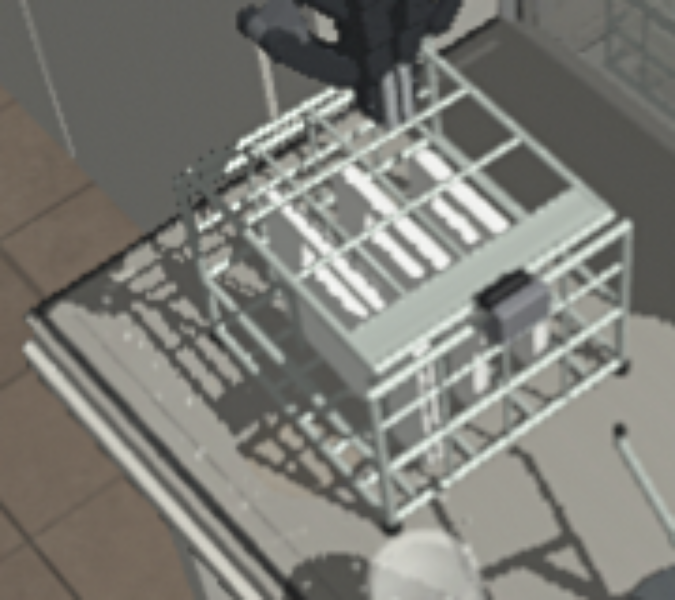

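The lid is level, with its edge under the catch nose at (515,290), and three boards stand in a row beneath it. The arm is clear, so I'm handing in.

```bash
python3 -c "
from workcell import finish_job
print(finish_job())"
```

```text
the job is handed in; nothing more can be done
None
```

I handed the job in at about 27 s: the small board is in the far slot, the large board in the near slot and the middle board was left in place. In the last picture the lid is level under its catch; I saw no tumbler or bottle moved, and the hand-in returned no verdict.

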